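Set up the coffee grinder for today's beans

ROBOT

A 6-joint arm with a two-finger parallel gripper is mounted at the origin on the work surface. World frame = base frame: x ahead of the robot, y to its left, z up, the work surface at z = 0. Lengths are in m, angles in rad, forces in N, time in s.
With the tool pointing down it reaches from about 0.375 to 0.825 m from the base axis. Payload 5.5 kg.
Tool frame: the origin (TCP) lies midway between the tips of the shut fingers; the grasp point (between the pads) lies 19 mm behind it; y points along the fingers, x is the direction in which the jaws open and shut, and the axes are right-handed (so a half turn about y gives the same grasp; the last joint's range is limited). The gripper opens to 85 mm and grips with 20 to 120 N. Pads are 22 mm wide; open, the fingers measure 114 mm over their backs; the gripper's body (76 mm by 85 mm) begins 54 mm behind the grasp point. The pads swing forward as they close: fully open they stand 13 mm farther back than shut.
Start: joints at [-1.131, 0.314, -0.047, 1.21, 0, 1.571], TCP at [0.255, -0.543, 0.231] pointing down, gripper open.
Joint ranges: [-2.67, 2.67], [-0.69, 1.73], [-1.03, 1.25], [-2.08, 2.16], [-1.42, 1.45], [-3.14, 3.14]. Speed limits (rad/s): [2.39, 2.39, 3.01, 3.14, 3.14, 3.14].

INTERFACE

Orientations are given as a unit quaternion [x, y, z, w].
In Python, from plant import sensors, grab_frame, arm gives the robot as it stands.
- The arm moves only by the tool carry_out, never from a script. Its argument "steps" is a list of rows, each a list of 5 numbers: the gripper command: -1 is fully open, 1 is shut, values between are in proportion, then the shift along the tool's x, y, z each as a share of 40 cm, from -1 to 1, then the turn about the tool's y as a share of 0.08 rad, from -1 to 1. A call has 1 to 20 rows; each row shifts and turns the commanded pose from where the row before left it, along the tool's axes as they then stand; what a row does not reach is not made up. A row lasts 1/8 s, in which the tool goes at most 62.5 mm and 10.7 degrees, less where a joint would pass 70% of its speed; a pose out of reach is approached as far as the arm can. A call with a number of a shift or a turn outside -1 to 1 is refused whole. A call with a gripper value outside its range is refused whole. The fingers move at their own pace and stop on an object; the grip force is fixed at half the most. Time passes only in rows, so rows that do not move let the fingers close. It gives the time, the measured TCP pose, the force and the opening at its end, in the units of the state.
- sensors.sense(): the state, without advancing time (a new reading comes with each control period).
- grab_frame(name): name is "side" or "top"; returns a dict with "color" (480x640x3 uint8, blue, green, red), "K" (3x3 intrinsics, pixels), "xyz" and "orientation" of the camera in the world. Camera axes: x right, y up, looking along -z (the intrinsics and any distortion apply to the point x, -y, -z); pixel columns grow to the right and rows downward; lengths in m; the calibration is good to about 2 mm. A picture is of the moment at which its call begins. There is no depth.
- arm.job_done(): hands the job in, once; it reports no verdict.
The state is a dict: "t": time; "joints": joint angles; "joint_vel": joint speeds; "effort": joint torques, N m; "ee_pos": TCP position; "eef_rot": TCP orientation; "wrist_force": force on the tool from outside, world axes, zero at the start; "ft_torque": the same for the moment, N m; "width": finger opening in m.
Only numpy, scipy, OpenCV 4.12 (cv2) and the standard library are available. Lean on these libraries where they do the work, as an engineer would, in place of code of your own. Each camera call takes 0.05 s, during which the arm holds its last target. There are 200 camera calls.

TASK

Set up the coffee grinder for today's beans: turn the grind dial until its pointer lines up with the black index tab on the scale collar, stand the open, handleless steel dosing cup upright and centred on the round cup rest, and swing the chute over it, fully home against its stop. Never tip the cup over, and leave the mug, the shaker and the tamper where they stand.

Things in the scene. Friction and masses are not known exactly. Their poses are not given: they have to be found in the camera images.
- grinder: Fixed coffee grinder on a 20 mm foot plate, 150 mm deep (x), 465 mm wide (y). Origin on the table below the cup rest's centre; x points to its back, y towards the dial. Dial deck 120 x 120 mm, 50 mm high, centred at y = +140 mm. White motor housing from y = -135 to -265 mm, x = -50 to +90 mm, 195 mm high; hopper above it up to 300 mm.
- dial (a joint): Angle of the grind dial about its vertical axis, rad; grows counter-clockwise seen from above; at 0 the pointer points along the grinder's -x axis (its front); it turns from -2.1 to 2.1 and stays where it is left.
- dial_grip (a point): Point on the dial's axis at the height to grip (86 mm above the table). The dial is a black disc of radius 40 mm, its top 62 mm above the table, with an upright grip bar across it, 56 mm long, 14 mm thick, rising from 62 to 92 mm above the table; the bar lies along the pointer direction.
- pointer_tip (a point): Just off the end of the dial's small white pointer tongue, 42 mm from the dial axis, 63 mm above the table; it turns with the dial. A white line on top of the bar runs to the same end.
- tab_tip (a point): Inner end of the fixed black index tab (T-shaped, 6 mm wide, its outer head 20 mm wide, 8 mm tall, top 64 mm above the table) on the scale collar around the dial, 42 mm from the dial axis, where the pointer tip must come.
- cup: Dosing cup: loose, plain open stainless cup without handle, 75 mm tall, 54 mm across at the foot, 56 mm at the rim, wall 3 mm, about 140 g. Origin at the centre of its underside, z up the cup.
- rest (a point): Centre of the top of the round steel cup rest, 80 mm across, 23 mm above the table.
- chute (a joint): Angle of the swing chute about its vertical hinge, rad; 0 is parked (arm along the grinder's -x axis), grows clockwise seen from above, 1.571 is fully home against its stop, the mouth over the cup rest (arm along +y). It stays where it is left.
- chute_hinge (a point): Hinge axis of the chute, 120 mm above the table.
- chute_knob (a point): Point to grip on the chute's upright round black knob (16 mm thick, from 132 to 166 mm above the table; this point is 156 mm above it), 95 mm from the hinge axis, straight above the chute's mouth. The mouth's underside is 107 mm above the table.
- mug: Bystander: loose steel mug with a handle at its +y side, 76 mm across, 85 mm tall; origin at the centre of its underside.
- shaker: Bystander: loose closed steel shaker with a domed lid, 68 mm across, 122 mm tall; origin at the centre of its underside.
- tamper: Bystander: loose steel tamper standing on its 58 mm foot, 85 mm tall; origin at the centre of its underside.

How it is judged:
By the outcome, as a careful person would: the job done as asked, in the order asked, and still so for the second after the job is handed in, with the robot touching nothing.
It also fails if it takes over 72 s, if anything falls off the work surface, if the arm or the gripper's body presses on something with over 40 N, if the wrist force passes 120 N, or if a joint passes its speed limit or range.

## Working session

There is one attempt and no reset: what is moved stays moved. The work goes in short steps, Python scripts to look and compute and a tool call to move; the robot and the scene stay as the last step left them, time stands still between calls to the robot, and variables do not carry over. Pictures are saved under pics/ and viewed, about 8 in all and at most 12, crops included, and the job is handed in when it is done.

Besides the shell and the picture viewer there is one more tool, called after "Emit:" as a command line: name --pt "numbers of a row" for each row, then --argument value for the rest. carry_out: Moves the arm, as the interface text tells. Its arguments: {"type":"object","properties":{"steps":{"type":"array"}},"required":["steps"]}

```bash
ls; mkdir -p pics; python3 - <<'E'
from plant import sensors, grab_frame, arm
import cv2
print(sensors.sense())
for n in("side","top"):
    f=grab_frame(n); cv2.imwrite(f"pics/{n}0.png",f["color"]); print(n,f["K"],f["xyz"],f["orientation"],[k for k in f])
E
```

```text
pics
{'t': 0.0, 'joints': array([-1.13098176e+00,  3.14187233e-01, -4.80628853e-02,  1.21020432e+00,
        1.38039072e-05,  1.57076359e+00]), 'joint_vel': array([ 7.33373262e-05, -1.43440854e-03,  9.71292554e-04, -1.12082236e-03,
       -4.84370203e-04,  5.28109127e-04]), 'effort': array([ 1.20550376e-03, -5.39590394e+01,  3.39752090e+01,  1.91053539e-02,
        2.36301048e-04,  7.26072216e-06]), 'ee_pos': array([ 0.2552242 , -0.54238012,  0.23046492]), 'eef_rot': array([-0.59671616,  0.37937172, -0.37838702,  0.59735265]), 'wrist_force': array([ 0.09737249,  0.30008743, -0.48236344]), 'ft_torque': array([-0.00078354,  0.07314287, -0.02488194]), 'width': 0.08552031828966628}
side [[546.48666551   0.         315.71355847]
 [  0.         546.48666551 252.25624286]
 [  0.           0.           1.        ]] [0.46393692 0.69940877 0.78636731] [-0.01440877  0.35165862  0.93563988 -0.02658238] ['color', 'K', 'xyz', 'orientation']
top [[607.3066058    0.         317.16969282]
 [  0.         607.3066058  239.85748237]
 [  0.           0.           1.        ]] [0.3905461  0.11847513 1.11656727] [-0.04718247  0.04229805  0.71551063 -0.69572209] ['color', 'K', 'xyz', 'orientation']
```

View pics/side0.png

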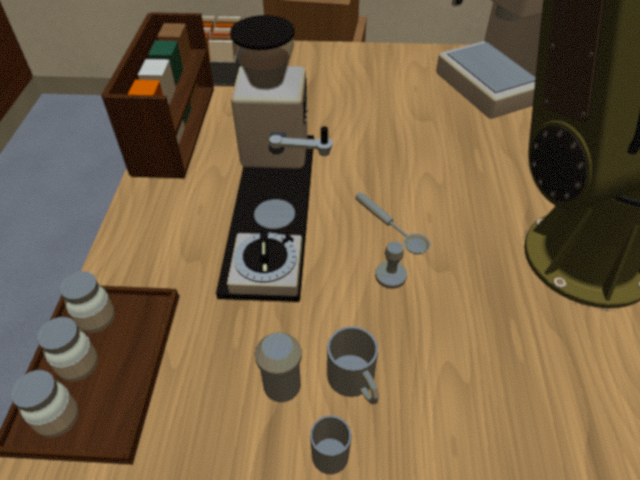

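View pics/top0.png

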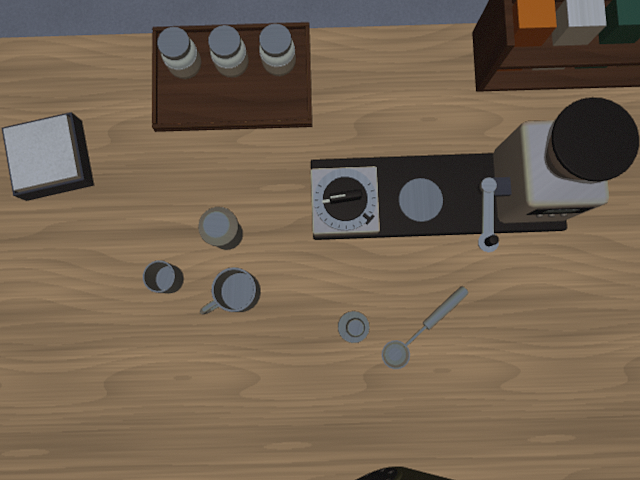

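The side view shows cup (330,445), mug (352,360), shaker (280,368), tamper (391,265), dial (265,258), rest (274,213) and knob (325,137). In the top view they are at cup (160,277), dial (345,198), rest (421,199), knob (491,240) and hinge (488,185). The pointer points left, and the tab is at the lower right (369,218).

```bash
cat > h.py <<'E'
import numpy as np, cv2
from scipy.spatial.transform import Rotation as R
from plant import sensors, grab_frame, arm
def ray(f,uv):
    d=np.linalg.inv(f["K"])@[uv[0],uv[1],1.]; d=R.from_quat(f["orientation"]).as_matrix()@(d*[1,-1,-1])
    return np.array(f["xyz"]),d/np.linalg.norm(d)
def plane(f,uv,z):
    o,d=ray(f,uv); return o+d*(z-o[2])/d[2]
def tri(f1,u1,f2,u2):
    o1,d1=ray(f1,u1);o2,d2=ray(f2,u2)
    s=np.linalg.lstsq(np.c_[d1,-d2],o2-o1,rcond=None)[0]
    a,b=o1+s[0]*d1,o2+s[1]*d2
    return (a+b)/2,np.linalg.norm(a-b)
def proj(f,p):
    q=R.from_quat(f["orientation"]).as_matrix().T@(np.array(p)-f["xyz"])*[1,-1,-1]
    q=f["K"]@q; return q[:2]/q[2]
def tile(f,c,w=80,h=60,s=5):
    x,y=int(c[0]-w/2),int(c[1]-h/2)
    im=cv2.resize(f["color"][y:y+h,x:x+w],None,fx=s,fy=s,interpolation=cv2.INTER_CUBIC)
    for k in range(0,w,10):
        cv2.line(im,(k*s,0),(k*s,6),(0,0,255),1); cv2.putText(im,str(x+k),(k*s,16),0,.35,(0,0,255),1)
    for k in range(10,h,10):
        cv2.line(im,(0,k*s),(6,k*s),(0,0,255),1); cv2.putText(im,str(y+k),(8,k*s+4),0,.35,(0,0,255),1)
    return im
E
python3 - <<'E'
from h import *
T=grab_frame("top");S=grab_frame("side")
a=np.vstack([np.hstack([tile(T,(345,200)),tile(S,(266,256))]),np.hstack([tile(T,(165,277)),tile(S,(330,445))])])
cv2.imwrite("pics/a.png",a)
print(R.from_quat(sensors.sense()["eef_rot"]).as_matrix().round(3))
E
```

```text
[[ 0.426 -0.     0.905]
 [-0.905  0.001  0.426]
 [-0.001 -1.    -0.   ]]
```

View pics/a.png

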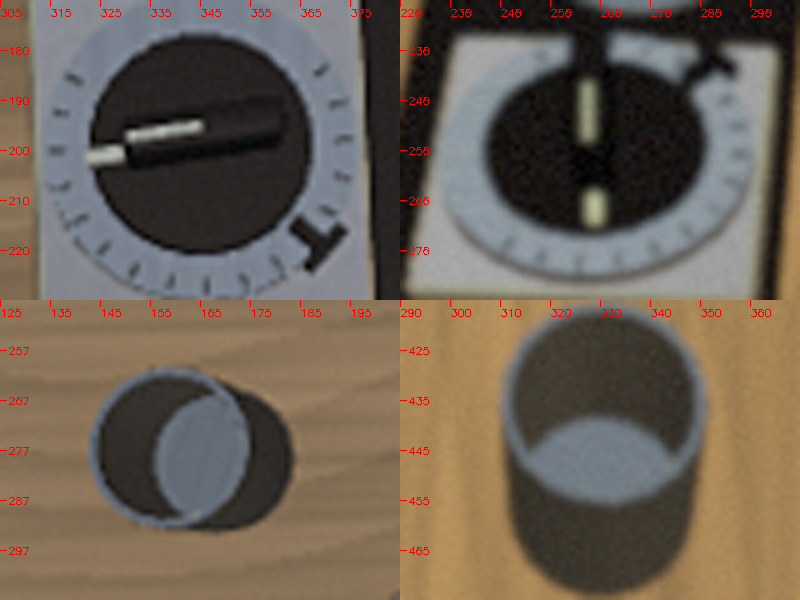

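The tiles give, in the top view: dial disc centre (345.2,199), pointer tip (322.4,201.6), tab inner end (363.8,213.8) and cup rim centre (159,276.7). In the side view: disc centre (265.3,255.4), pointer tip (264.8,271.4), tab end (284,242.4) and rim centre (330.9,435.8).

```bash
python3 - <<'E'
from h import *
T=grab_frame("top");S=grab_frame("side")
np.set_printoptions(precision=4,suppress=True)
def rest(f,c,r):
    g=f["color"].astype(int).mean(2); m=((g>80)).astype(np.uint8)
    n,l,st,ce=cv2.connectedComponentsWithStats(m,connectivity=4); k=l[c[1],c[0]]
    cs,_=cv2.findContours((l==k).astype(np.uint8),0,1); e=cv2.fitEllipse(max(cs,key=len)); print("rest ell",e,st[k]); return e[0]
rt,rs=rest(T,(421,199),0),rest(S,(274,213),0)
P={}
for n,a,b in [("rest",rt,rs),("dial",(345.2,199),(265.3,255.4)),("ptr",(322.4,201.6),(264.8,271.4)),("tab",(363.8,213.8),(284,242.4)),("rim",(159,276.7),(330.9,435.8)),("knob",(491.5,239.5),(325,131))]:
    p,e=tri(T,a,S,b);P[n]=p;print(n,p,"gap",e)
for n,a,b,z in [("rest",rt,rs,.023),("dial",(345.2,199),(265.3,255.4),.062),("ptr",(322.4,201.6),(264.8,271.4),.063),("tab",(363.8,213.8),(284,242.4),.064),("rim",(159,276.7),(330.9,435.8),.075)]:
    p=plane(T,a,z);q=plane(S,b,z);P[n]=(p+q)/2;print(n,p,q)
d=P["dial"]-P["rest"];th=np.arctan2(-d[0],d[1]);print("d",np.hypot(d[0],d[1]),"yaw",th)
M=R.from_euler("z",th).as_matrix()
for n in("ptr","tab"):
    v=M.T@(P[n]-P["dial"]);print(n,np.hypot(v[0],v[1]),"angle",np.arctan2(-v[1],-v[0]))
for n,v in [("hinge",(0,-.095,.12)),("knob0",(-.095,-.095,.156)),("knobtop",(-.095,-.095,.166)),("knob1",(0,0,.156))]:
    p=M@v+[*P["rest"][:2],0];print(n,p,proj(T,p),proj(S,p))
cv2.imwrite("pics/b.png",np.vstack([np.hstack([tile(T,(490,215)),tile(S,(305,145))]),np.hstack([tile(T,(420,199)),tile(S,(274,213))])]))
E
```

```text
rest ell ((420.5370788574219, 199.35385131835938), (41.754852294921875, 42.99491882324219), 106.09851837158203) [ 399  178   44   43 1469]
rest ell ((274.1434020996094, 213.41476440429688), (28.09930992126465, 39.94001007080078), 85.65375518798828) [254 199  41  30 929]
rest [ 0.5992 -0.0671  0.0213] gap 0.0004120167434281225
dial [0.5974 0.0722 0.0547] gap 0.0004114011380385107
ptr [0.5929 0.1128 0.0599] gap 0.00037350874885788194
tab [0.5683 0.0403 0.0559] gap 0.002828548024162025
rim [0.4675 0.3994 0.068 ] gap 0.0003513507795602555
knob [ 0.5038 -0.1523  0.1607] gap 0.0023723236990623644
rest [ 0.5991 -0.0668  0.023 ] [ 0.5987 -0.0654  0.023 ]
dial [0.5961 0.0725 0.062 ] [0.5958 0.0785 0.062 ]
ptr [0.5925 0.1128 0.063 ] [0.5921 0.1154 0.063 ]
tab [0.5684 0.0408 0.064 ] [0.5658 0.0479 0.064 ]
rim [0.4672 0.3975 0.075 ] [0.4673 0.4023 0.075 ]
d 0.14160638566768016 yaw 0.020424529105469543
ptr 0.03879820729067032 angle -1.496092194339651
tab 0.04248292386461483 angle 0.8021997297644411
hinge [ 0.6008 -0.1611  0.12  ] [486.2942 185.5291] [275.1799 143.8562]
knob0 [ 0.5058 -0.163   0.156 ] [497.3144 239.1666] [323.589  129.5037]
knobtop [ 0.5058 -0.163   0.166 ] [499.1285 238.3579] [323.6026 125.1348]
knob1 [ 0.5989 -0.0661  0.156 ] [433.325 183.606] [269.238 160.493]
```

View pics/b.png

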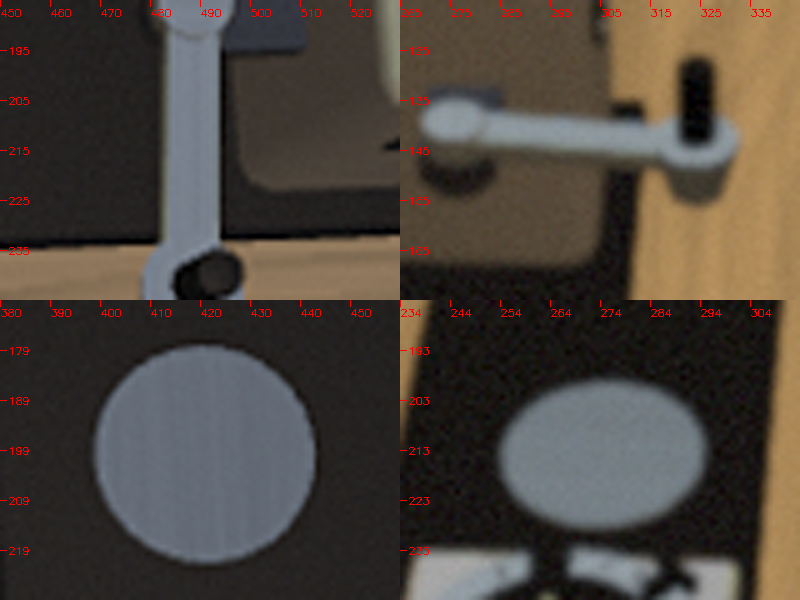

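```bash
cat >> h.py <<'E'
np.set_printoptions(precision=4,suppress=True)
def go(xyz,yaw=None):
    s=sensors.sense(); m=R.from_quat(s["eef_rot"]).as_matrix(); v=m.T@(np.array(xyz)-s["ee_pos"])/.4
    y0=np.arctan2(m[1,0],m[0,0]); print("t",s["t"],"pos",s["ee_pos"],"yaw",y0,"w",s["width"],"j6",s["joints"][5],"F",s["wrist_force"])
    print("shares x,y,z",v, "turn shares", None if yaw is None else (y0-yaw)/.08)
E
python3 - <<'E'
from h import *
T=grab_frame("top");S=grab_frame("side")
print("knobtop",tri(T,(493.8,239.3),S,(324.6,126.5)),plane(T,(493.8,239.3),.166))
print("hinge",plane(T,(488.6,184.5),.13))
a,b=plane(T,(331,197),.092),plane(T,(345.5,195.2),.092);d=a-b;print("barline",a,b,"yaw",np.arctan2(d[1],d[0]))
# foot-plate edges (top image), columns 385..470, black vs wood
g=T["color"].astype(int).mean(2)
U=[u for u in range(384,470,3)]; lo=[];hi=[]
for u in U:
    c=g[140:260,u]; k=np.where((c<45))[0]; hi.append(140+k[0]-.5); lo.append(140+k[-1]+.5)
for e,z in((hi,.02),(lo,.02)):
    p=np.polyfit(U,e,1); q=[plane(T,(u,np.polyval(p,u)),z) for u in(384,470)]; d=q[0]-q[1]; print(q,"yaw",np.arctan2(-d[0],d[1]),"res",np.std(np.array(e)-np.polyval(p,U)))
go([.597,.073,.2],.09)
E
```

```text
knobtop (array([ 0.5038, -0.1534,  0.17  ]), np.float64(0.000622574652381072)) [ 0.5046 -0.1546  0.166 ]
hinge [ 0.6003 -0.1622  0.13  ]
barline [0.5945 0.098  0.092 ] [0.5969 0.073  0.092 ] yaw 1.6671825867332193
[array([ 0.6816, -0.0038,  0.02  ]), array([ 0.6829, -0.1628,  0.02  ])] yaw 0.00808256123419261 res 0.28599018443887114
[array([0.5325, 0.0024, 0.02  ]), array([ 0.5338, -0.154 ,  0.02  ])] yaw 0.007799083434067506 res 0.28554436938304323
t 0.4 pos [ 0.2554 -0.5428  0.2312] yaw -1.1310243583063224 w 0.08495814902838533 j6 1.5708236175006944 F [-0.104  -0.4881  0.0486]
shares x,y,z [-1.0295  0.0782  1.4282] turn shares -15.26280447882903
```

Emit:
carry_out --pt "-1 -0.05 0 0.07 0" --pt "-1 -0.05 0 0.07 0" --pt "-1 -0.05 0 0.07 0" --pt "-1 -0.05 0 0.07 0" --pt "-1 -0.05 0 0.07 0" --pt "-1 -0.05 0 0.07 0" --pt "-1 -0.05 0 0.07 0" --pt "-1 -0.05 0 0.07 0" --pt "-1 -0.05 0 0.07 0" --pt "-1 -0.05 0 0.07 0" --pt "-1 -0.05 0 0.07 0" --pt "-1 -0.05 0 0.07 0" --pt "-1 -0.05 0 0.07 0" --pt "-1 -0.05 0 0.07 0" --pt "-1 -0.05 0 0.07 0" --pt "-1 -0.05 0 0.07 0" --pt "-1 -0.05 0 0.07 0" --pt "-1 -0.05 0 0.07 0" --pt "-1 -0.05 0 0.07 0" --pt "-1 -0.05 0 0.07 0"

```text
t: 2.9
ee_pos: [0.5924, 0.0585, 0.2313]
eef_rot: [-0.597, 0.379, -0.379, 0.597]
wrist_force: [0.4, -0.4, 0.0]
width: 0.0853
```

Emit:
carry_out --pt "-1 0 0 0 -1" --pt "-1 0 0 0 -1" --pt "-1 0 0 0 -1" --pt "-1 0 0 0 -1" --pt "-1 0 0 0 -1" --pt "-1 0 0 0 -1" --pt "-1 0 0 0 -1" --pt "-1 0 0 0 -1" --pt "-1 0 0 0 -1" --pt "-1 0 0 0 -1" --pt "-1 0 0 0 -1" --pt "-1 0 0 0 -1" --pt "-1 0 0 0 -1" --pt "-1 0 0 0 -1" --pt "-1 0 0 0 -1" --pt "-1 0 0 0 -0.5" --pt "-1 0 0 0 0"

```text
t: 5.03
ee_pos: [0.5919, 0.0574, 0.2313]
eef_rot: [0.706, 0.038, -0.038, -0.706]
wrist_force: [0.5, 0.4, 0.2]
width: 0.0853
```

```bash
python3 - <<'E'
from h import *
go([.5975,.0735,.068],.11)
E
```

```text
t 5.025 pos [0.5919 0.0574 0.2313] yaw 0.10851257873991056 w 0.08531359858131553 j6 1.5590497991637182 F [0.4894 0.4006 0.2468]
shares x,y,z [0.0184 0.4083 0.0384] turn shares -0.018592765751117984
```

Emit:
carry_out --pt "-1 0.018 0 0.038 0" --pt "-1 0 0.1 0 0" --pt "-1 0 0.1 0 0" --pt "-1 0 0.1 0 0" --pt "-1 0 0.06 0 0" --pt "-1 0 0.048 0 0" --pt "-1 0 0 0 0" --pt "-1 0 0 0 0"

```text
t: 6.02
ee_pos: [0.5981, 0.074, 0.0688]
eef_rot: [-0.706, -0.039, 0.038, 0.706]
wrist_force: [0.3, -0.3, -1.2]
width: 0.0853
```

Emit:
carry_out --pt "0.4 0 0 0 0" --pt "0.5 0 0 0 0" --pt "0.6 0 0 0 0" --pt "0.7 0 0 0 0" --pt "0.8 0 0 0 0" --pt "0.9 0 0 0 0" --pt "1 0 0 0 0" --pt "1 0 0 0 0"

```text
t: 7.02
ee_pos: [0.5985, 0.0733, 0.0687]
eef_rot: [0.706, 0.039, -0.038, -0.706]
wrist_force: [5.4, -0.4, 1.7]
width: 0.013
```

Emit:
carry_out --pt "1 0 0 0 -1" --pt "1 0 0 0 -1" --pt "1 0 0 0 -1" --pt "1 0 0 0 -1" --pt "1 0 0 0 -1" --pt "1 0 0 0 -1" --pt "1 0 0 0 -1" --pt "1 0 0 0 -1" --pt "1 0 0 0 -1" --pt "1 0 0 0 -1" --pt "1 0 0 0 -1" --pt "1 0 0 0 -1" --pt "1 0 0 0 -1" --pt "1 0 0 0 -1" --pt "1 0 0 0 0"

```text
t: 8.9
ee_pos: [0.5998, 0.0743, 0.0687]
eef_rot: [0.578, 0.41, -0.406, -0.577]
wrist_force: [9.2, 2.4, -2.0]
width: 0.0128
```

Emit:
carry_out --pt "1 0 0 0 -1" --pt "1 0 0 0 -1" --pt "1 0 0 0 -1" --pt "1 0 0 0 -1" --pt "1 0 0 0 -1" --pt "1 0 0 0 -1" --pt "1 0 0 0 -1" --pt "1 0 0 0 -1" --pt "1 0 0 0 -1" --pt "1 0 0 0 -1" --pt "1 0 0 0 -1" --pt "1 0 0 0 -1" --pt "1 0 0 0 -1" --pt "1 0 0 0 -0.9" --pt "1 0 0 0 0"

```text
t: 10.78
ee_pos: [0.5995, 0.0758, 0.0687]
eef_rot: [0.275, 0.654, -0.649, -0.274]
wrist_force: [7.4, 7.6, -1.9]
width: 0.0128
```

```bash
python3 - <<'E'
from h import *
go([.5975,.0735,.068],-2.298+1.571+np.pi)
T=grab_frame("top");S=grab_frame("side")
cv2.imwrite("pics/c.png",np.hstack([tile(T,(345,200)),tile(S,(266,256))]))
E
```

```text
t 10.775 pos [0.5995 0.0758 0.0687] yaw 2.3430076961079127 w 0.012826263214047385 j6 -0.648731160316876 F [ 7.3821  7.5553 -1.873 ]
shares x,y,z [-0.0006  0.0017  0.0077] turn shares -0.8948119685235012
```

View pics/c.png

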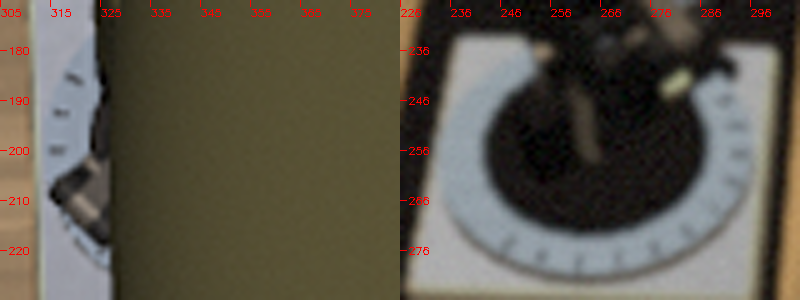

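Emit:
carry_out --pt "1 0 0 0 -0.9" --pt "1 0 0 0 0" --pt "0.6 0 0 0 0" --pt "0.2 0 0 0 0" --pt "-1 0 0 0 0" --pt "-1 0 0 0 0" --pt "-1 0 -0.1 0 0" --pt "-1 0 -0.1 0 0" --pt "-1 0 -0.1 0 0" --pt "-1 0 0 0 0"

```text
t: 12.12
ee_pos: [0.5997, 0.0736, 0.1919]
eef_rot: [0.254, 0.662, -0.66, -0.25]
wrist_force: [-0.5, -0.1, -0.3]
width: 0.0858
```

```bash
python3 - <<'E'
from h import *
go([.467,.3985,.19])
E
```

```text
t 12.125 pos [0.5997 0.0736 0.1919] yaw 2.4128345410777867 w 0.08579561802840682 j6 -0.7200200576574172 F [-0.4531 -0.0974 -0.2536]
shares x,y,z [ 0.7885  0.0034 -0.3851] turn shares None
```

Emit:
carry_out --pt "-1 0.1 0 -0.048 0" --pt "-1 0.1 0 -0.048 0" --pt "-1 0.1 0 -0.048 0" --pt "-1 0.1 0 -0.048 0" --pt "-1 0.05 0 -0.024 0" --pt "-1 0 0 0 0"

```text
t: 12.88
ee_pos: [0.5194, 0.2586, 0.187]
eef_rot: [-0.251, -0.661, 0.661, 0.251]
wrist_force: [-0.7, -0.7, 0.6]
width: 0.0855
```

```bash
python3 - <<'E'
from h import *
go([.467,.3985,.19])
T=grab_frame("top");S=grab_frame("side")
cv2.imwrite("pics/d.png",np.vstack([np.hstack([tile(T,(345,200)),tile(S,(266,256))]),np.hstack([tile(T,(165,277)),tile(S,(330,437))])]))
E
```

```text
t 12.875 pos [0.5194 0.2586 0.187 ] yaw 2.4156262308127956 w 0.08552317006892264 j6 -0.3828144256130281 F [-0.6528 -0.6777  0.5591]
shares x,y,z [ 0.3301 -0.0075 -0.1746] turn shares None
```

View pics/d.png

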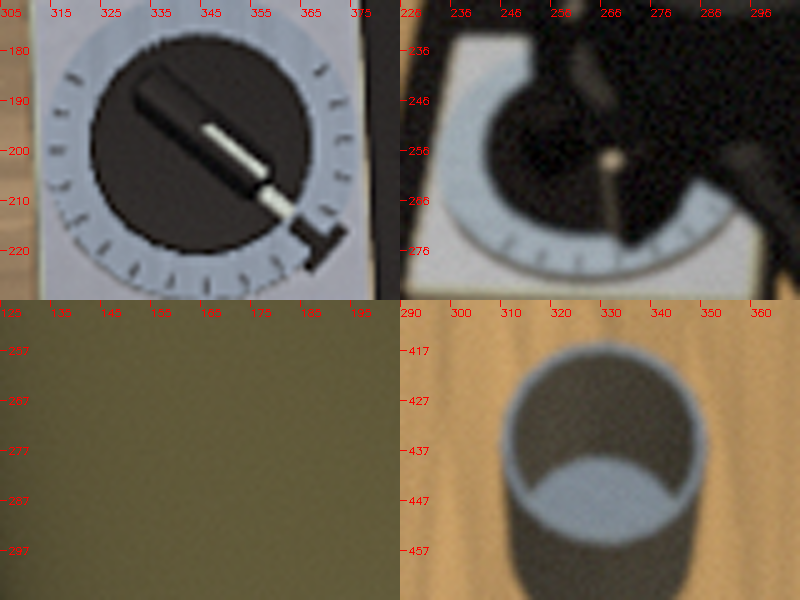

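The pointer tongue at about (360.5,211) now meets the tab at (364–370,214–219). I'll check the angle numerically while working out the cup move.

```bash
python3 - <<'E'
from h import *
T=grab_frame("top"); im=T["color"]
big=cv2.resize(im[170:230,305:385],None,fx=5,fy=5,interpolation=cv2.INTER_CUBIC)
g=big.astype(int).mean(2)
w=(g>140)
n,l,st,ce=cv2.connectedComponentsWithStats(w.astype(np.uint8))
C=np.array([.5975,.0735,0])
def ang(c,z):
    p=plane(T,(305+(c[0]+.5)/5-.5,170+(c[1]+.5)/5-.5),z)-C; return p[:2],np.arctan2(p[1],p[0])
for k in range(1,n):
    if 40<st[k][4]<4000: print("white",ce[k],st[k][4],ang(ce[k],.063),ang(ce[k],.092))
d=(g<75).astype(np.uint8); d[:, :285]=0; d[:205]=0; d[:,350:]=0
n,l,st,ce=cv2.connectedComponentsWithStats(d)
for k in range(1,n):
    if st[k][4]>100: print("tab",ce[k],st[k],ang(ce[k],.064))
go([.467,.400,.1])
E
```

```text
white [236.0613 150.8821] 636 (array([-0.0033, -0.0126]), np.float64(-1.8258149443678238)) (array([-0.0089, -0.011 ]), np.float64(-2.2502545283454958))
tab [315.5898 240.7765] [ 290  217   56   54 1253] (array([-0.0363, -0.0393]), np.float64(-2.316986915647041))
t 13.025 pos [0.5205 0.2568 0.1875] yaw 2.4123854219201637 w 0.08537677387747923 j6 -0.3830610237320248 F [-0.1029 -0.2655  0.0421]
shares x,y,z [ 0.3383  0.2185 -0.1781] turn shares None
```

```bash
python3 - <<'E'
from h import *
T=grab_frame("top"); im=T["color"]
big=cv2.resize(im[170:230,305:385],None,fx=10,fy=10,interpolation=cv2.INTER_CUBIC).astype(int)
# tongue: white-yellowish (R>=B), collar is bluish (B>R)
m=((big.mean(2)>105)&(big[...,2]>big[...,0]-3)).astype(np.uint8); m[:370]=0; m[:,:500]=0;m[460:]=0;m[:,610:]=0
n,l,st,ce=cv2.connectedComponentsWithStats(m)
for k in range(1,n):
    if st[k][4]<200: continue
    ys,xs=np.where(l==k)
    P=np.array([plane(T,(305+(x+.5)/10-.5,170+(y+.5)/10-.5),.063)[:2] for x,y in zip(xs,ys)])
    c=P.mean(0);ev,V=np.linalg.eigh(np.cov((P-c).T)); v=V[:,1]
    for C in([.5975,.0735],[.5965,.0735],[.5975,.0745]):
        q=c-C;tb=np.array([.5975-.0363,.0735-.0393])-C; print(st[k],C,np.hypot(*q),"tongue",np.arctan2(q[1],q[0]),"tab",np.arctan2(tb[1],tb[0]))
    print("axis",np.arctan2(v[1],v[0])-np.pi,np.arctan2(v[1],v[0]),"std",ev**.5)
E
```

```text
[ 520  373   67   65 2394] [0.5975, 0.0735] 0.033953073994417125 tongue -2.268843621537251 tab -2.3165327602692174
[ 520  373   67   65 2394] [0.5965, 0.0735] 0.033319159563326685 tongue -2.245848857462107 tab -2.302626484478913
[ 520  373   67   65 2394] [0.5975, 0.0745] 0.03472512123902363 tongue -2.250333689001208 tab -2.304022556419004
axis -2.324314983937403 0.8172776696523903 std [0.0017 0.0036]
```

```bash
python3 - <<'E'
from h import *
T=grab_frame("top")
b=tile(T,(358,208),w=40,h=30,s=20)
for C,col in(([.5975,.0735],(0,255,0)),([.5965,.0735],(255,255,0))):
    for a in(-2.26,-2.31):
        q=[((proj(T,[C[0]+r*np.cos(a),C[1]+r*np.sin(a),.063])-[338,193]+.5)*20).astype(int) for r in(.02,.06)]
        cv2.line(b,tuple(map(int,q[0])),tuple(map(int,q[1])),col,1)
cv2.imwrite("pics/e.png",b)
E
```

```text
(no output)
```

View pics/e.png

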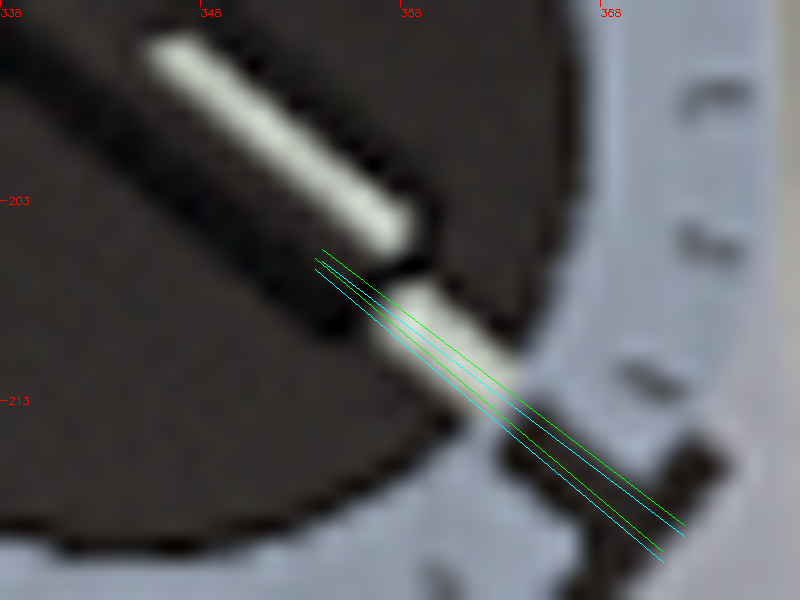

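The pointer and tab are collinear to about 1 mm or less, once the tab's visible side wall is allowed for. Next is the cup.

Emit:
carry_out --pt "-1 0.085 0 -0.045 0" --pt "-1 0.085 0 -0.045 0" --pt "-1 0.085 0 -0.045 0" --pt "-1 0.083 0 -0.043 0" --pt "-1 0 0 0 0" --pt "-1 0 0.1 0 0" --pt "-1 0 0.1 0 0" --pt "-1 0 0.02 0 0" --pt "-1 0 0 0 0"

```text
t: 14.25
ee_pos: [0.4676, 0.4, 0.1004]
eef_rot: [-0.252, -0.66, 0.661, 0.252]
wrist_force: [0.3, 0.5, 0.5]
width: 0.0852
```

```bash
python3 - <<'E'
from h import *
go([.467,.400,.03])
cv2.imwrite("pics/f.png",tile(grab_frame("side"),(330,420),w=160,h=120,s=5))
E
```

```text
t 14.25 pos [0.4676 0.4    0.1004] yaw 2.4118114598276206 w 0.0852444592984581 j6 -0.13333493838590985 F [0.2731 0.485  0.4614]
shares x,y,z [0.0012 0.1761 0.0009] turn shares None
```

View pics/f.png

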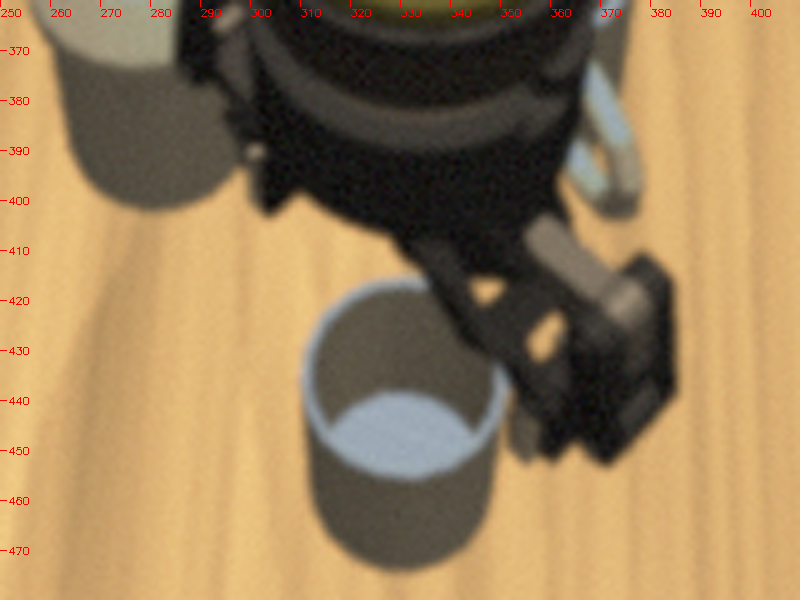

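The fingers straddle the cup, with tips at about (303,400) and (362,447) and the rim centre at (331,436). I'll descend.

Emit:
carry_out --pt "-1 0 0.06 0 0" --pt "-1 0 0.06 0 0" --pt "-1 0 0.054 0 0" --pt "-1 0 0 0 0" --pt "-0.5 0 0 0 0" --pt "0 0 0 0 0" --pt "0.15 0 0 0 0" --pt "0.25 0 0 0 0" --pt "0.35 0 0 0 0" --pt "0.6 0 0 0 0" --pt "1 0 0 0 0" --pt "1 0 0 0 0"

```text
t: 15.8
ee_pos: [0.4685, 0.4017, 0.0328]
eef_rot: [0.253, 0.662, -0.66, -0.251]
wrist_force: [-0.4, -0.7, 5.6]
width: 0.0549
```

Emit:
carry_out --pt "1 0 -0.03 0 0" --pt "1 0 -0.06 0 0" --pt "1 0 -0.09 0 0" --pt "1 0 -0.1 0 0" --pt "1 0 -0.1 0 0" --pt "1 0 -0.02 0 0" --pt "1 0 0 0 0"

```text
t: 16.68
ee_pos: [0.4673, 0.401, 0.191]
eef_rot: [0.252, 0.661, -0.66, -0.252]
wrist_force: [0.8, -0.2, -1.9]
width: 0.0553
```

```bash
python3 - <<'E'
from h import *
go([.599,-.0665,.19])
cv2.imwrite("pics/g.png",tile(grab_frame("side"),(330,400),w=160,h=120,s=5))
E
```

```text
t 16.675 pos [0.4673 0.401  0.191 ] yaw 2.4130547345824964 w 0.05525829674785832 j6 -0.13307877001897553 F [ 0.7965 -0.1523 -1.8553]
shares x,y,z [-1.0238  0.0019  0.6528] turn shares None
```

View pics/g.png

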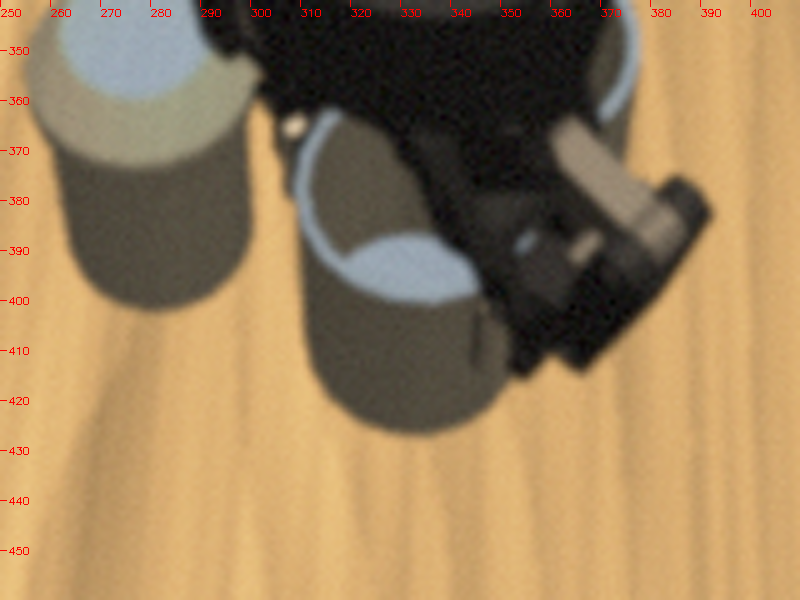

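The cup is held upright, with its foot about 158 mm up, clear of everything. I'll carry it to the rest.

Emit:
carry_out --pt "1 -0.03 -0.01 0.019 0" --pt "1 -0.06 -0.01 0.038 0" --pt "1 -0.08 0 0.051 0" --pt "1 -0.09 0 0.057 0" --pt "1 -0.09 0 0.057 0" --pt "1 -0.09 0 0.057 0" --pt "1 -0.09 0 0.057 0" --pt "1 -0.09 0 0.057 0" --pt "1 -0.09 0 0.057 0" --pt "1 -0.09 0 0.057 0" --pt "1 -0.09 0 0.057 0" --pt "1 -0.08 0 0.051 0" --pt "1 -0.06 0 0.038 0" --pt "1 -0.04 0 0.026 0" --pt "1 0 0 0 0" --pt "1 0 0 0 0"

```text
t: 18.73
ee_pos: [0.6051, -0.0863, 0.1982]
eef_rot: [0.251, 0.661, -0.661, -0.252]
wrist_force: [-0.1, 0.3, -0.0]
width: 0.0554
```

```bash
python3 - <<'E'
from h import *
go([.599,-.0665,.0565])
E
```

```text
t 18.725 pos [ 0.6051 -0.0863  0.1982] yaw 2.413366443691415 w 0.055365337543529666 j6 -0.9844217417589127 F [-0.0714  0.3032 -0.0211]
shares x,y,z [ 0.0439  0.3542 -0.0268] turn shares None
```

Emit:
carry_out --pt "1 0.022 0 -0.0135 0" --pt "1 0.022 0 -0.0135 0" --pt "1 0 0.05 0 0" --pt "1 0 0.08 0 0" --pt "1 0 0.08 0 0" --pt "1 0 0.06 0 0" --pt "1 0 0.03 0 0" --pt "1 0 0 0 0" --pt "1 0 0 0 0"

```text
t: 19.85
ee_pos: [0.6005, -0.0668, 0.0796]
eef_rot: [0.252, 0.661, -0.661, -0.251]
wrist_force: [0.2, -0.5, -1.6]
width: 0.0553
```

```bash
python3 - <<'E'
from h import *
go([.599,-.0665,.0558])
T=grab_frame("top");S=grab_frame("side")
cv2.imwrite("pics/i.png",np.hstack([tile(T,(420,195),h=120),tile(S,(274,195),h=120)]))
s=sensors.sense()["ee_pos"]
for z in (.035,.11): print("expected cup centre px at z",z,proj(T,[.599,-.0665,z]),proj(S,[.599,-.0665,z]))
E
```

```text
t 19.85 pos [ 0.6005 -0.0668  0.0796] yaw 2.413337822631369 w 0.05533892302255473 j6 -0.9534025151338177 F [ 0.1931 -0.5479 -1.5663]
shares x,y,z [0.0034 0.0596 0.0019] turn shares None
expected cup centre px at z 0.035 [421.4245 198.1219] [273.6422 208.666 ]
expected cup centre px at z 0.11 [428.6145 189.476 ] [270.9788 179.736 ]
```

View pics/i.png

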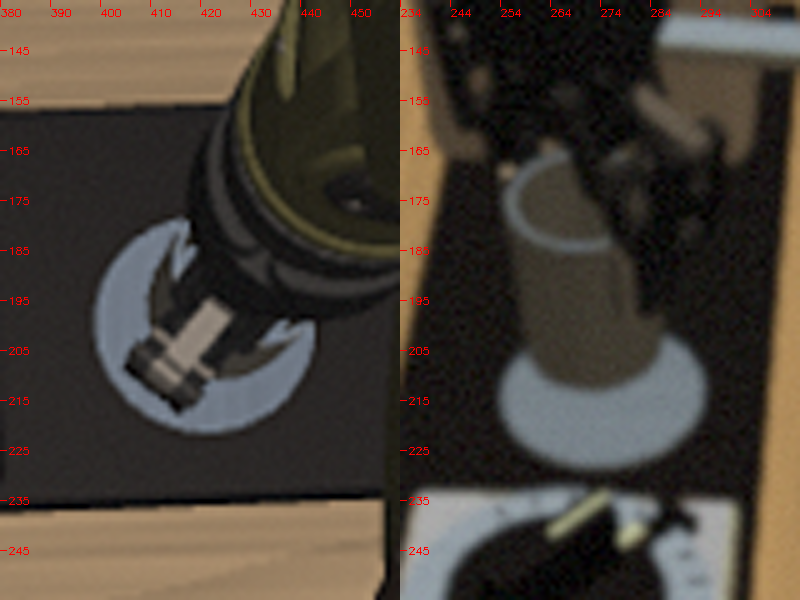

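Cup foot at u≈272.5 in the side view against 273.2 expected, so it is about 1 mm off. I'll lower it with a small correction.

Emit:
carry_out --pt "1 0.0034 0.02 0.002 0" --pt "1 0 0.02 0 0" --pt "1 0 0.01 0 0" --pt "1 0 0.006 0 0" --pt "1 0 0 0 0"

```text
t: 20.58
ee_pos: [0.5982, -0.0667, 0.056]
eef_rot: [-0.252, -0.661, 0.661, 0.252]
wrist_force: [-0.1, -0.3, -2.0]
width: 0.0552
```

Emit:
carry_out --pt "1 0 0.0025 0 0" --pt "1 0 0.0025 0 0" --pt "1 0 0 0 0"

```text
t: 20.95
ee_pos: [0.5985, -0.0668, 0.0557]
eef_rot: [0.252, 0.661, -0.661, -0.252]
wrist_force: [-3.7, 0.3, 11.5]
width: 0.0553
```

Emit:
carry_out --pt "1 0 -0.002 0 0" --pt "0.25 0 0 0 0" --pt "0.15 0 0 0 0" --pt "0.05 0 0 0 0" --pt "-0.1 0 0 0 0" --pt "-0.3 0 0 0 0" --pt "-0.6 0 0 0 0" --pt "-1 0 0 0 0" --pt "-1 0 0 0 0" --pt "-1 0 0 0 0" --pt "-1 0 -0.05 0 0" --pt "-1 0 -0.1 0 0" --pt "-1 0 -0.1 0 0" --pt "-1 0 -0.1 0 0" --pt "-1 0 0 0 0"

```text
t: 22.82
ee_pos: [0.6006, -0.067, 0.1987]
eef_rot: [0.254, 0.661, -0.66, -0.25]
wrist_force: [0.1, 0.0, -0.0]
width: 0.0854
```

```bash
python3 - <<'E'
from h import *
go([.504,-.154,.22],np.pi)
E
```

```text
t 22.825 pos [ 0.6006 -0.067   0.1987] yaw 2.412950027131275 w 0.08541033765175746 j6 -0.9532813664752402 F [ 0.0602  0.0055 -0.0302]
shares x,y,z [ 0.0351 -0.0546  0.3228] turn shares -9.108032830731478
```

Emit:
carry_out --pt "-1 0 -0.03 0 1" --pt "-1 0 -0.025 0 1" --pt "-1 0 0 0 1" --pt "-1 0 0 0 1" --pt "-1 0 0 0 1" --pt "-1 0 0 0 1" --pt "-1 0 0 0 1" --pt "-1 0 0 0 1" --pt "-1 0 0 0 1" --pt "-1 0 0 0 1" --pt "-1 0 0 0 1" --pt "-1 0 0 0 0.55" --pt "-1 0 0 0 0"

```text
t: 24.45
ee_pos: [0.5976, -0.0666, 0.2158]
eef_rot: [-0.519, -0.479, 0.48, 0.52]
wrist_force: [-0.1, 0.0, 0.7]
width: 0.0854
```

```bash
python3 - <<'E'
from h import *
go([.5043,-.154,.22],1.49)
E
```

```text
t 24.45 pos [ 0.5976 -0.0666  0.2158] yaw 1.489446061342354 w 0.08544621452075013 j6 -0.029735698747442134 F [-0.0836  0.0182  0.7458]
shares x,y,z [-0.2366 -0.0102  0.2147] turn shares -0.006924233220576004
```

Emit:
carry_out --pt "-1 -0.06 0 0.054 0" --pt "-1 -0.06 0 0.054 0" --pt "-1 -0.06 0 0.054 0" --pt "-1 -0.057 0 0.053 0" --pt "-1 0 0 0 0" --pt "-1 0 0 0 0"

```text
t: 25.2
ee_pos: [0.5049, -0.1541, 0.2167]
eef_rot: [-0.52, -0.479, 0.479, 0.52]
wrist_force: [-0.4, 0.3, 0.4]
width: 0.0855
```

```bash
python3 - <<'E'
from h import *
go([.5043,-.154,.138],1.49)
T=grab_frame("top");S=grab_frame("side")
cv2.imwrite("pics/j.png",np.hstack([tile(T,(440,200),w=80,h=120),tile(S,(295,170),w=80,h=120)]))
for z in (.023,.098): print("ideal cup centre px at z",z,proj(T,[.599,-.0665,z]),proj(S,[.599,-.0665,z]))
E
```

```text
t 25.2 pos [ 0.5049 -0.1541  0.2167] yaw 1.4892173261757948 w 0.08546847965046345 j6 -0.21478309776967894 F [-0.4226  0.3054  0.4238]
shares x,y,z [-0.      0.1968  0.0015] turn shares -0.009783422802564501
ideal cup centre px at z 0.023 [420.3635 199.3977] [274.0427 213.0153]
ideal cup centre px at z 0.098 [427.3947 190.9428] [271.4246 184.5783]
```

View pics/j.png

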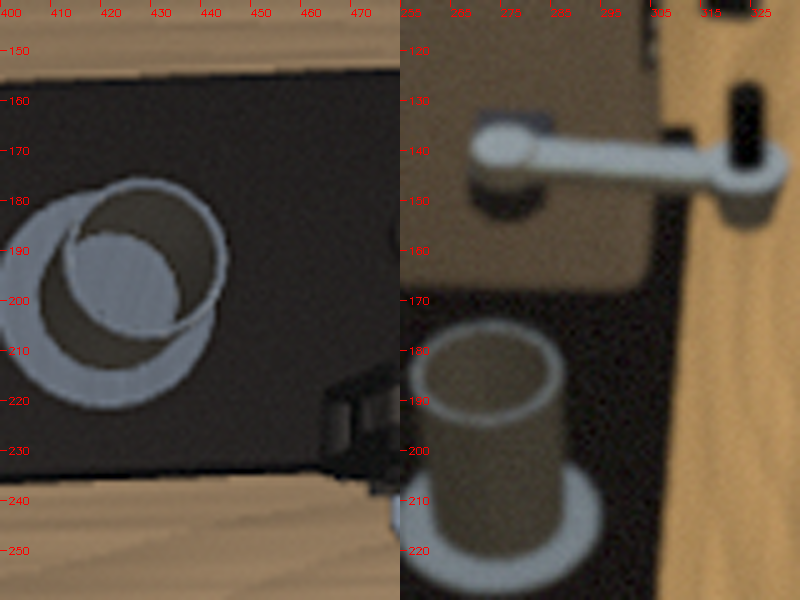

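The cup is upright on the rest. Its foot gaps are about 15 and 16 mm left and right in the side view, and about 13 mm at the front in the top view, so it's centred to 1–2 mm. Now I'll grip the knob.

Emit:
carry_out --pt "-1 0 0.06 0 0" --pt "-1 0 0.06 0 0" --pt "-1 0 0.05 0 0" --pt "-1 0 0.024 0 0" --pt "-1 0 0 0 0" --pt "0.2 0 0 0 0" --pt "0.4 0 0 0 0" --pt "0.6 0 0 0 0" --pt "0.8 0 0 0 0" --pt "1 0 0 0 0" --pt "1 0 0 0 0" --pt "1 0 0 0 0"

```text
t: 26.8
ee_pos: [0.5049, -0.1543, 0.1397]
eef_rot: [0.52, 0.479, -0.479, -0.52]
wrist_force: [-0.5, 1.2, 5.0]
width: 0.014
```

Emit:
carry_out --pt "1 0.019 0 -0.0008 1" --pt "1 0.019 0 -0.0008 1" --pt "1 0.019 0 -0.0008 1" --pt "1 0.019 0 -0.0008 1" --pt "1 0.019 0 -0.0008 1" --pt "1 0.019 0 -0.0008 1" --pt "1 0 0 0 0"

```text
t: 27.68
ee_pos: [0.5186, -0.1104, 0.1397]
eef_rot: [-0.619, -0.342, 0.342, 0.619]
wrist_force: [-3.5, 1.7, 8.1]
width: 0.0142
```

Emit:
carry_out --pt "1 0.019 0 -0.0008 1" --pt "1 0.019 0 -0.0008 1" --pt "1 0.019 0 -0.0008 1" --pt "1 0.019 0 -0.0008 1" --pt "1 0.019 0 -0.0008 1" --pt "1 0.019 0 -0.0008 1" --pt "1 0.019 0 -0.0008 1" --pt "1 0.019 0 -0.0008 1" --pt "1 0.019 0 -0.0008 1" --pt "1 0.019 0 -0.0008 1" --pt "1 0.019 0 -0.0008 1" --pt "1 0.019 0 -0.0008 1" --pt "1 0 0 0 0"

```text
t: 29.3
ee_pos: [0.5954, -0.0647, 0.1398]
eef_rot: [-0.705, -0.018, 0.017, 0.709]
wrist_force: [-1.4, 7.2, 6.8]
width: 0.0142
```

Emit:
carry_out --pt "1 0.01 0 0 0.5" --pt "1 0.004 0 0 0" --pt "1 0 0 0 0"

```text
t: 29.68
ee_pos: [0.5996, -0.0646, 0.1397]
eef_rot: [-0.705, -0.003, 0.004, 0.709]
wrist_force: [-4.6, 7.1, 9.5]
width: 0.014
```

Emit:
carry_out --pt "1 0.005 0 0 0" --pt "1 0.005 0 0 0" --pt "1 0 0 0 0"

```text
t: 30.05
ee_pos: [0.5998, -0.0645, 0.1395]
eef_rot: [-0.705, -0.0, 0.006, 0.709]
wrist_force: [-18.4, 6.9, 17.5]
width: 0.0138
```

Emit:
carry_out --pt "1 0.004 0 0 0" --pt "1 0 0 0 0" --pt "0.5 0 0 0 0" --pt "0 0 0 0 0" --pt "-1 0 0 0 0" --pt "-1 0 0 0 0" --pt "-1 0 0 0 0" --pt "-1 0 -0.06 0 0" --pt "-1 0 -0.1 0 0" --pt "-1 0 -0.1 0 0" --pt "-1 0 0 -0.1 0" --pt "-1 0 0 -0.1 0" --pt "-1 -0.08 0 0 0" --pt "-1 -0.08 0 0 0" --pt "-1 -0.08 0 0 0" --pt "-1 -0.08 0 0 0" --pt "-1 0 0 0 0"

```text
t: 32.17
ee_pos: [0.4772, -0.148, 0.2436]
eef_rot: [0.707, 0.003, -0.003, -0.707]
wrist_force: [1.1, 0.4, -0.2]
width: 0.085
```

```bash
python3 - <<'E'
from h import *
T=grab_frame("top");S=grab_frame("side")
cv2.imwrite("pics/k.png",np.hstack([tile(T,(405,195),w=160,h=120,s=3)[:, :400],tile(S,(285,190),w=130,h=120,s=3)]))
cv2.imwrite("pics/k.png",np.vstack([cv2.imread("pics/k.png"),cv2.resize(np.hstack([T["color"],S["color"]]),(790,296))[:, :790]]))
for n,p in(("knobtop home",[.5990,-.0665,.166]),("hinge",[.5998,-.1615,.13])): print(n,proj(T,p),proj(S,p))
E
```

```text
knobtop home [434.7035 182.1541] [268.7893 155.9546]
hinge [488.2022 184.8233] [275.392  139.5974]
```

View pics/k.png

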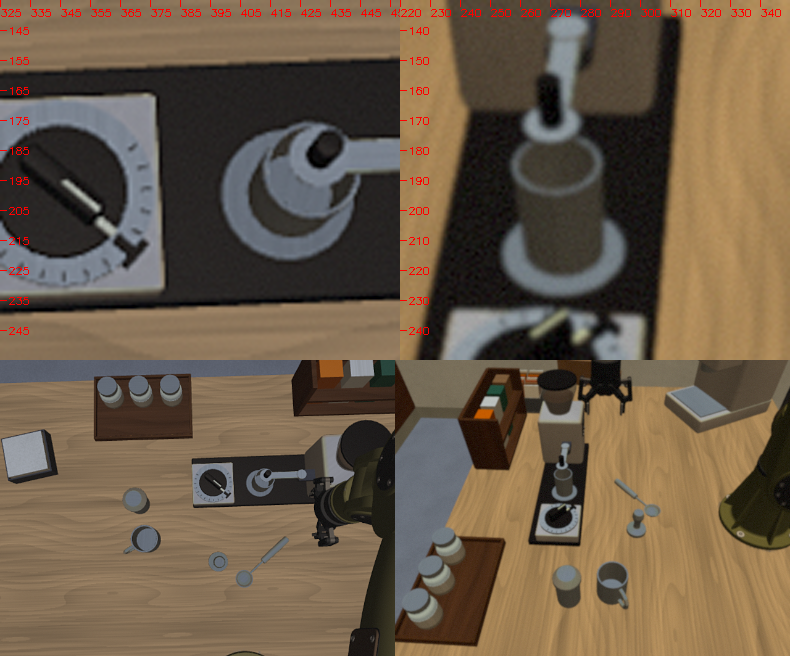

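The knob top is at about (434,182) in the top view, where fully home predicts (434.7,182.2). The cup stands upright on the rest, the pointer is on the tab, and the bystanders haven't moved. I'm handing in.

```bash
python3 -c "
from plant import arm; print(arm.job_done())"
```

```text
the job is handed in; nothing more can be done
None
```

The job is done in the order asked and was handed in at about 32 s of the 72 s allowed.

- **Dial:** I turned it about 2.3 rad until the pointer met the index tab. My checks didn't fully agree. By eye the two line up to within about 1 mm. My colour-mask measurement put the pointer about 0.05 rad (2 mm at the tip) past the tab, part of which is probably the tab's visible side wall. I left it there.
- **Cup:** It was never tipped and now stands upright on the rest, centred to about 1–2 mm. One top-view reading of the rim put it about 3 mm off centre, but the gaps around its foot are even.
- **Chute:** I gripped the knob and swung it until it stopped, with about 18 N on the wrist and no further movement, then pushed slightly more before letting go. In the last picture the knob is within about half a pixel of its predicted home position.
- **Bystanders:** The mug, shaker and tamper look unmoved in the final pictures, and the arm was clear of everything.

The side camera disagreed with the top one by up to 5–7 mm at the dial and the cup's starting position. I took the dial from the top view, averaged the two for the cup, and checked again close up.

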